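# Probe a test stud through the shut screening guard

### The arm

A 7-joint arm with a two-finger parallel gripper is mounted at the origin on the work surface. World frame = base frame: x ahead of the robot, y to its left, z up, the work surface at z = 0. Lengths are in m, angles in rad, forces in N, time in s.
With the tool pointing down it reaches from about 0.4 to 0.85 m from the base axis. Payload 10.4 kg.
Tool frame: the origin (TCP) lies at the very end of the fingers, on their centre line; the grasp point (between the pads) lies 19 mm behind it; z points along the fingers, y is the line along which they close (so a half turn about z gives the same grasp; the last joint's range is limited). The gripper opens to 87 mm and grips with 3 to 60 N. Pads are 19 mm wide; open, the fingers measure 117 mm over their backs; the gripper's body (75 mm by 190 mm) begins 51 mm behind the grasp point.
Start: joints at [-1.371, 0.332, -0.065, 1.46, 0.022, 1.35, -0.088], TCP at [0.138, 0.61, 0.223] pointing down, gripper open.
Joint ranges: [-2.6, 2.6], [-0.5, 2.12], [-1.47, 1.34], [0.16, 2.42], [-1.27, 4.41], [0.06, 2.06], [-2.6, 2.6]. Speed limits (rad/s): [2.22, 2.22, 2.79, 2.79, 3.14, 3.14, 3.14].

### API

Orientations are given as a unit quaternion [w, x, y, z].
In Python, from cell import bot, viewer gives the robot as it stands.
- The arm moves only by the shell command python3 -m inch 'ROWS' [OPENING] [FORCE]. ROWS is JSON, a list of rows, each a list of 4 numbers: the shift along the tool's x, y, z in mm, then the turn about the tool's z in rad. A call has 1 to 20 rows; each row is the pose to reach, as a shift and turn from the pose commanded when the call began, along the tool's axes at that moment; what a row does not reach only later rows make up. A row lasts 1/10 s, in which the tool goes at most 50 mm and 8.59 degrees, less where a joint would pass 70% of its speed; a pose out of reach is approached as far as the arm can. A call with a gripper value outside its range is refused whole. OPENING is the finger opening in mm, from 0 to 87, set as the call begins (- or left out, the last holds). The fingers move at their own pace and stop on an object; FORCE is the grip in N (left out, the last holds). Time passes only in rows, so rows that repeat a pose let the fingers close. It gives the time, the measured TCP pose, the force, the opening and the grip force at its end, in the units of the state.
- bot.get_obs(): the state, without advancing time (a new reading comes with each control period).
- viewer.get_image(name): name is "scene" or "top"; returns a dict with "color" (384x512x3 uint8, red, green, blue), "fovy" (degrees; the focal length in pixels is half the picture's height over the tangent of half this angle, whatever the lens; pixels are square), "cx", "cy" (the principal point, pixels), "R" (3x3) and "t" (3): a world point X has camera coordinates R X + t. Camera axes: x right, y down, z forward; pixel columns grow to the right and rows downward; lengths in m; the calibration is good to about 2 mm. A picture is of the moment at which its call begins. There is no depth.
- bot.sign_off(): hands the job in; it is judged then, once.
The state is a dict: "time_s": time; "joint_positions": joint angles; "dq": joint speeds; "tau": joint torques, N m; "tcp_pos": TCP position; "tcp_rot": TCP orientation; "contact_force": force on the tool from outside, world axes, zero at the start; "ft_torque": the same for the moment, N m; "gripper_width": opening from 0.0 (shut) to 1.0 (fully open); "grasp_force": force on a finger pad.
Only numpy, scipy, OpenCV 4.12 (cv2) and the standard library are available. Lean on these libraries where they do the work, as an engineer would, in place of code of your own. Each camera call takes 0.05 s, during which the arm holds its last target. There are 200 camera calls.

### The job

On the electronics bench, first fold the module's hinged screening guard down until it is fully shut. Then take the spring-tipped test probe out of its stand and hold it square to the sloping module, its point through the guard's window on the middle of the brass test stud, pressed gently so that the sprung tip is about half pushed in. Finish while still holding the probe there with the guard shut, and leave everything else on the bench where it is.

Things in the scene. Friction and masses are not known exactly. Their poses are not given: they have to be found in the camera images.
- case: Fixed module: open aluminium tray 180 x 180 x 30 mm with a circuit board in it, on rear tilt legs so that its top slopes 18 degrees. Origin on the table under the tray's middle; x level, towards the tray's high side; y level, towards the guard's hinge; z up. Rim about 43 mm above the table at the low edge, 70 at the middle, 98 at the high edge.
- guard (a joint): Angle (rad) of the flat steel guard, 180 mm along its hinge x 178 x 4 mm, 180 g, hinged on the tray's +y rim. 0 = shut on the rim, 1.57 = square to it; starts open at 1.6 to 1.95 (leaning outwards), stops at 2.05. Stiff hinge (0.2 N m; 1 to 2 N at the free edge): it stays where left. Its 44 mm square window lies centred over the test stud when shut.
- guard_hinge (a point): Middle of the hinge line, at the guard's underside. Turns with the guard: x along the hinge (sloping up towards the tray's high side), -y from the hinge towards the free edge, z out of the face that is uppermost when shut.
- guard_edge (a point): Middle of the guard's free edge on its outer face, 178 mm from the hinge line (same axes as guard_hinge).
- stud: Fixed brass test stud, a round button 14 mm across and 8 mm high on the board, the only stud seen through the window when the guard is shut (the other, smaller studs are then covered). Origin at the middle of its foot; z square out of the sloping module (18 degrees off vertical).
- stud_face (a point): Middle of the test stud's flat top, the spot to be touched; it lies 8.5 mm below the underside of the shut guard (12.5 mm below its top face). Its x points up the slope, y towards the hinge, z square out of the module.
- stand: Fixed black block 70 x 70 x 60 mm high with a 13 mm round hole down its middle, in which the probe stands upright. Origin under its middle.
- probe: Cordless test probe, 150 mm long, 70 g, upright in the stand. Origin at its point (tip fully out), z towards the handle's end. From the point: 12 mm sprung brass tip 5 mm thick, steel sleeve 8 mm thick to 50, collar 26 mm across to 56 (rests on the stand's top), then 16 x 16 mm square handle to 150, flats square to x and y. Point 10 mm above the table; lift 60 mm to clear the stand.
- plunger (a joint): How far the probe's sprung tip is pushed in: 0 (out) to 0.008 m (stop). Takes about 0.9 N to start and 350 N/m after that, so 2.3 N at half way (4 mm).
- probe_point (a point): The very point of the sprung tip (moves with the tip); z along the probe towards the handle.
- charger: Bystander: black battery charger 90 x 60 x 30 mm, origin under its middle.
- battery: Bystander: small block battery 26 x 17 x 48 mm, standing.
Mind the look-alikes: they are no part of the job. What is shaped like the probe but blue or orange is not meant.

How it is judged:
On the way, in this order (a step that is already met when the one before it is completed fails the run):
1. the guard is folded fully shut, the probe still in its stand (value of joint guard below 0.06 rad and height (world z) of probe below 0.03 m), for 0.2 s.
2. the probe is lifted clear of its stand (height (world z) of probe_point above 0.064 m and contact force between probe and stand below 0.05 N and contact force between the fingers and probe above 1 N), for 0.2 s.
At the end, for the whole second after the job is handed in: Through the last second the gripper holds the probe still within 8 deg of square to the module, point within 5 mm of the stud's middle, 0.8 to 5 N, tip in 1.5 to 6.5 mm, touching no stand; guard under 0.06 rad; bystanders within 30 mm of their start (value of joint guard below 0.06 rad and distance between probe_point and stud_face below 0.005 m and angle between the z axis of probe and the z axis of stud, either way round below 0.14 rad and height (world z) of probe above 0.03 m and angle between probe's own z axis and vertical below 0.6 rad and value of joint plunger between 0.0015 and 0.0065 m and contact force between probe and stud between 0.8 and 5 N and contact force between the fingers and probe above 1 N and contact force between probe and stand below 0.05 N and linear speed of probe below 0.02 m/s and distance of each of charger, solvent, cartridge, reel, screwdriver, battery, parts_tray, mug from where it was at the start of the episode below 0.03 m); the arm keeps its last pose, push and grip.
It fails at once if the stud is pressed hard (over 15 N) (contact force between anything else and stud above 15 N).
It fails at once if a bystander is knocked out of place (over 30 mm) (distance of any of charger, solvent, cartridge, reel, screwdriver, battery, parts_tray, mug from where it was at the start of the episode above 0.03 m).
It also fails if it takes over 62 s, if anything falls off the work surface, if the arm or the gripper's body presses on something with over 40 N, if the wrist force passes 120 N, or if a joint passes its speed limit or range.

## Working session

There is one attempt and no reset: what is moved stays moved. The work goes in short steps, Python scripts to look and compute and a shell command to move; the robot and the scene stay as the last step left them, time stands still between calls to the robot, and variables do not carry over. Pictures are saved under pics/ and viewed, at most 10 in all, crops included, and the job is handed in when it is done.

```bash
mkdir -p pics; ls
cat > h.py <<'E'
import numpy as np,cv2
from cell import bot,viewer
def K(im):
    h=im['color'].shape[0];f=h/2/np.tan(np.radians(im['fovy'])/2);return f,im['cx'],im['cy']
def ray(im,u,v):
    f,cx,cy=K(im);R=np.array(im['R']);t=np.array(im['t'])
    d=R.T@np.array([(u-cx)/f,(v-cy)/f,1]);return -R.T@t,d/np.linalg.norm(d)
def plane(im,u,v,z):
    c,d=ray(im,u,v);return c+d*(z-c[2])/d[2]
def tri(a,ua,b,ub):
    c1,d1=ray(a,*ua);c2,d2=ray(b,*ub)
    s=np.linalg.lstsq(np.c_[d1,-d2],c2-c1,rcond=None)[0]
    p,q=c1+s[0]*d1,c2+s[1]*d2;return (p+q)/2,np.linalg.norm(p-q)
def proj(im,X):
    f,cx,cy=K(im);p=np.array(im['R'])@np.array(X)+np.array(im['t']);return np.array([f*p[0]/p[2]+cx,f*p[1]/p[2]+cy])
E
python3 - <<'E'
from h import *
import pickle
for n in("scene","top"):
    im=viewer.get_image(n);pickle.dump(im,open(f'pics/{n}0.pkl','wb'))
    cv2.imwrite(f'pics/{n}0.png',cv2.resize(im['color'][:,:,::-1],(800,600),interpolation=cv2.INTER_CUBIC))
    R=np.array(im['R']);print(n,im['fovy'],im['cx'],im['cy'],-R.T@im['t'],R[2])
print(bot.get_obs())
E
```

```text
pics
scene 52.82612267765927 262.67258882846147 191.4428945977202 [1.15631996 0.18974879 0.65330082] [-0.72201345 -0.24530265 -0.64693368]
top 50.96755075502321 262.1015785860589 190.20448029045446 [ 0.49046901 -0.03296324  1.0726918 ] [ 0.04107114  0.00860159 -0.9991192 ]
{'time_s': 0.1, 'joint_positions': array([-1.37062672,  0.33282745, -0.0647065 ,  1.46082816,  0.0215816 ,
        1.34988014, -0.08848243]), 'dq': array([ 0.00035123, -0.00297165,  0.00107773, -0.00073048, -0.00047436,
       -0.00018966,  0.00128724]), 'tau': array([ 1.67676732e-03, -6.24543285e+01,  2.48300418e-02, -3.90714490e+01,
       -6.14007586e-02,  3.66096559e-02,  6.42891905e-05]), 'tcp_pos': array([0.13800186, 0.60923707, 0.2218357 ]), 'tcp_rot': array([-5.24461763e-05,  1.11135585e-01,  9.93805057e-01, -6.22121517e-04]), 'contact_force': array([-0.3928843 ,  0.64773096,  0.19861182]), 'ft_torque': array([ 0.00134241, -0.02225147, -0.02212697]), 'grasp_force': 0.0, 'gripper_width': 1.0054057616466763}
```

View pics/scene0.png

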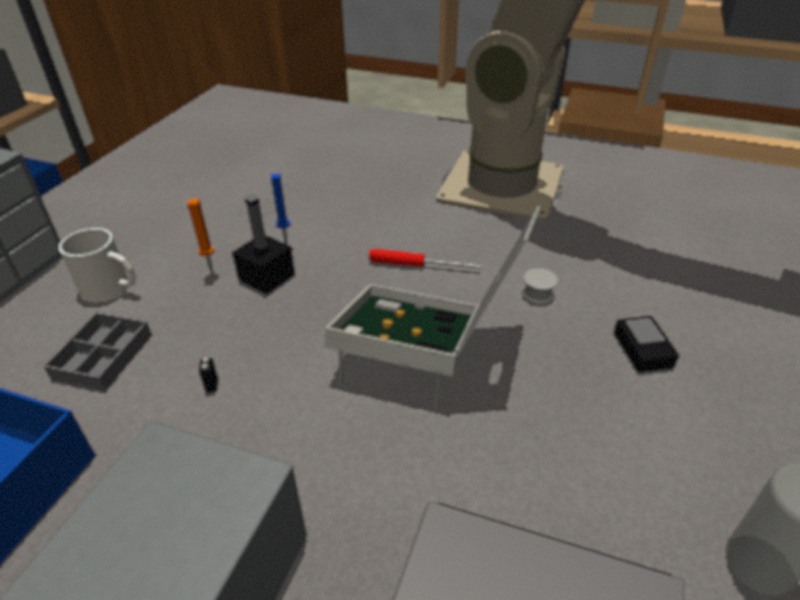

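View pics/top0.png

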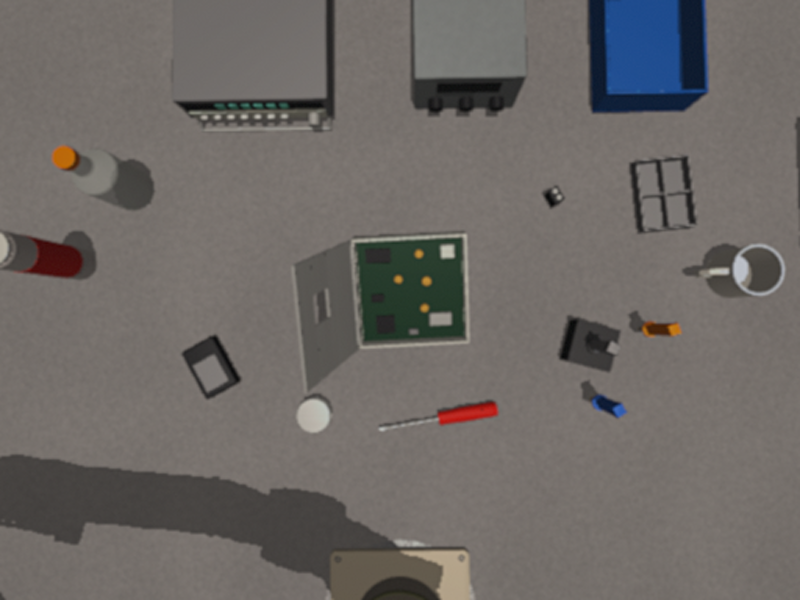

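The scene shows the tray at about (400,330), with the open guard on its right from (475,310) to (540,210). The black stand is at (263,262) with the dark probe in it. In the top view the tray is at (412,290), the guard leans left with its window at (322,306), and the stand is at (592,345). Next I'll make enlarged crops for picking points.

Run:
```python
from h import *
import pickle
def crop(n,x,y,w,h,s):
    im=pickle.load(open(f'pics/{n}0.pkl','rb'));c=im['color'][y:y+h,x:x+w,::-1]
    c=cv2.resize(c,None,fx=s,fy=s,interpolation=cv2.INTER_CUBIC)
    return cv2.convertScaleAbs(c,alpha=1.5)
cv2.imwrite('pics/c1.png',crop('scene',200,125,155,118,5))
cv2.imwrite('pics/c2.png',crop('top',180,143,130,112,5))
a=crop('scene',115,105,80,90,5);b=crop('top',350,190,80,90,5)
cv2.imwrite('pics/c3.png',np.hstack([a,b]))
```

```text
(no output)
```

View pics/c1.png

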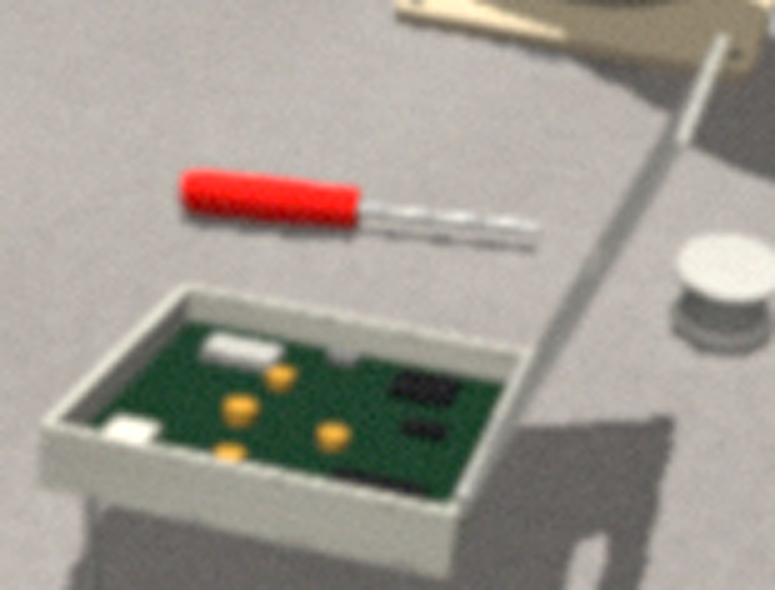

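View pics/c2.png

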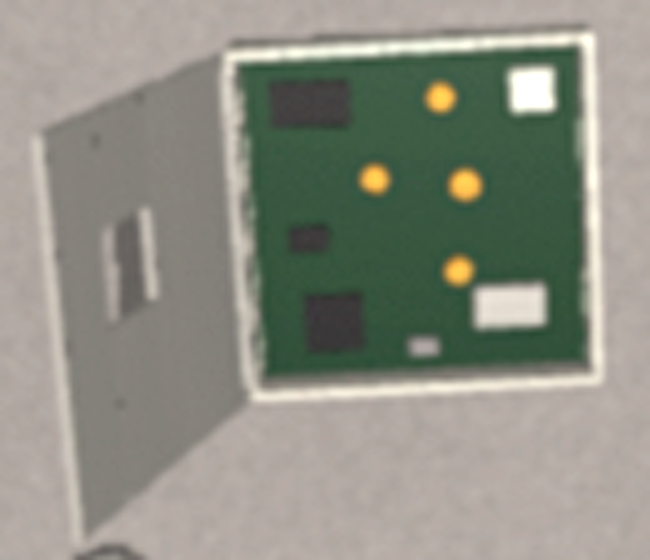

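View pics/c3.png

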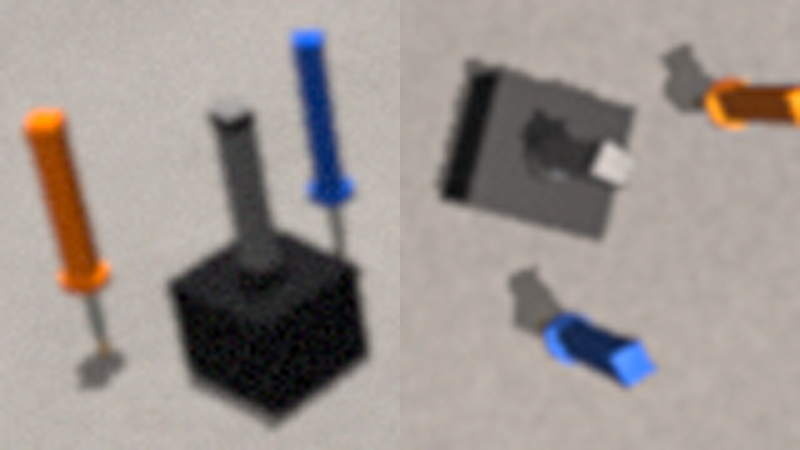

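The crops show clear picks. In the top crop the tray's rim corners are (228,48), (590,38), (600,378) and (255,395), with four studs, and the guard's window is near (131,263). In the scene crop the rim corners are (45,422), (458,508), (530,352) and (185,290). The probe's end is at (232,110) in the scene crop and (212,162) in the top crop.

```bash
cat > m.py <<'E'
from h import *
import pickle
S=pickle.load(open('pics/scene0.pkl','rb'));T=pickle.load(open('pics/top0.pkl','rb'))
def o(p,off): return (np.array(p)+.5)/5-.5+np.array(off)
A=(200,125);B=(180,143);P=(115,105);Q=(350,190)
np.set_printoptions(precision=4,suppress=True)
def t(n,s,tt,a=A,b=B):
    X,e=tri(S,o(s,a),T,o(tt,b));print(n,X,'gap mm',round(e*1e3,1));return X
if __name__=='__main__':
    HH=t('hinge-high',(458,508),(228,48));HL=t('hinge-low',(530,352),(255,395))
    FH=t('free-high',(45,422),(590,38));FL=t('free-low',(185,290),(600,378))
    c=(HH+HL+FH+FL)/4;x=HH+FH-HL-FL;y=HH+HL-FH-FL
    print('centre',c,'yaw',np.arctan2(x[1],x[0]),np.arctan2(-y[0],y[1]),'slope',np.degrees(np.arcsin(x[2]/np.linalg.norm(x))),np.linalg.norm(x)/2,np.linalg.norm(y)/2)
    t('gA',(722,38),(40,133));t('gB',(683,140),(78,540))
    for i,(s,k) in enumerate([((232,453),(440,97)),((332,436),(375,178)),((240,410),(465,185)),((280,377),(458,271))]):t(f'stud{i}',s,k)
    t('probe end',(232,110),(212,162),P,Q)
    st=np.array([t('st',s,k,P,Q) for s,k in []])
    for k in [(100,68),(235,105),(205,240),(70,200)]: print('stand top@.06',plane(T,*o(k,Q),.06))
    for k in [(200,140),(235,155),(225,187),(190,178)]: print('end@.16',plane(T,*o(k,Q),.16))
    for s,k in [((45,117),(400,100)),((308,40),(237,362))]: t('lookalike end',s,k,P,Q)
    for k in [(105,228),(150,207),(157,297),(117,320)]: print('win ray',ray(T,*o(k,B))[1])
    print('reel',plane(T,313*.64,414*.64,.04),'charger',plane(T,210*.64,367*.64,.03))
E
python3 m.py
```

```text
hinge-high [0.6232 0.0664 0.1007] gap mm 5.6
hinge-low [0.4533 0.059  0.0424] gap mm 3.1
free-high [ 0.6265 -0.1116  0.096 ] gap mm 1.6
free-low [ 0.4595 -0.118   0.0384] gap mm 2.4
centre [ 0.5406 -0.0261  0.0694] yaw 0.040928528055154706 0.026747073360009498 slope 18.973898258183166 0.17831333718012554 0.17753017219203424
gA [0.5635 0.1272 0.2958] gap mm 19.3
gB [0.3944 0.121  0.1434] gap mm 19.6
stud0 [ 0.6007 -0.0378  0.0778] gap mm 2.5
stud1 [ 0.5621 -0.005   0.0636] gap mm 1.8
stud2 [ 0.558  -0.0502  0.0621] gap mm 1.7
stud3 [ 0.5152 -0.0464  0.0473] gap mm 1.5
probe end [ 0.4516 -0.3168  0.157 ] gap mm 2.0
stand top@.06 [ 0.4957 -0.2932  0.06  ]
stand top@.06 [ 0.4763 -0.3602  0.06  ]
stand top@.06 [ 0.4092 -0.3434  0.06  ]
stand top@.06 [ 0.43   -0.2767  0.06  ]
end@.16 [ 0.4621 -0.3117  0.16  ]
end@.16 [ 0.4552 -0.3273  0.16  ]
end@.16 [ 0.4408 -0.3224  0.16  ]
end@.16 [ 0.4451 -0.3068  0.16  ]
lookalike end [ 0.4789 -0.4062  0.1504] gap mm 0.4
lookalike end [ 0.3597 -0.328   0.1462] gap mm 4.4
win ray [ 0.0476  0.1593 -0.9861]
win ray [ 0.0577  0.1375 -0.9888]
win ray [ 0.0134  0.1347 -0.9908]
win ray [ 0.0024  0.1541 -0.9881]
reel [0.3444 0.1361 0.04  ] charger [0.4223 0.3079 0.03  ]
```

```bash
cat > g.py <<'E'
from m import *
from scipy.optimize import least_squares
C=np.array([.5406,-.0261,.0694]);psi=.034;s,c=np.sin(np.radians(18)),np.cos(np.radians(18))
xh=np.array([c*np.cos(psi),c*np.sin(psi),s]);yh=np.array([-np.sin(psi),np.cos(psi),0]);n=np.cross(xh,yh)
H=C+.09*yh
def G(a,u,v): return H+u*xh+v*(-np.cos(a)*yh+np.sin(a)*n)
if __name__=='__main__':
    fh,fl=o((40,133),B),o((78,540),B)
    r=least_squares(lambda p:np.r_[proj(T,G(p[0],.09,.178))-fh,proj(T,G(p[0],-.09,.178))-fl],[1.7])
    a=r.x[0];print('angle',a,'res px',r.fun,'edge',G(a,0,.178),G(a,.09,.178),G(a,-.09,.178))
    for u in(.09,-.09):print('scene crop px',(proj(S,G(a,u,.178))-A)*5)
    m=-np.cos(a)*yh+np.sin(a)*n;nn=np.cross(xh,m)
    for k in [(105,228),(150,207),(157,297),(117,320)]:
        p,d=ray(T,*o(k,B));q=p+d*((H-p)@nn)/(d@nn)-H;print('win u,v',q@xh,q@m)
    for X in ([.6007,-.0378,.0778],[.5621,-.005,.0636],[.558,-.0502,.0621],[.5152,-.0464,.0473]):
        q=np.array(X)-H;print('stud u,v,depth',q@xh,-q@yh,q@n)
    print('n',n)
E
python3 g.py
```

```text
angle 1.9192237789381752 res px [-0.2806 -0.1856  0.3152 -0.1255] edge [0.4838 0.1228 0.2285] [0.5694 0.1257 0.2563] [0.3983 0.1199 0.2007]
scene crop px [670.4208 139.6324]
scene crop px [715.9189  33.0775]
win u,v 0.03648636350538746 0.1309507572217316
win u,v 0.034592449999659464 0.08803992840225755
win u,v -0.008104112175895744 0.08877690220894889
win u,v -0.006643598739800995 0.12786606000260706
stud u,v,depth 0.05934294755877629 0.10373624437912699 -0.010449409810761442
stud u,v,depth 0.019325755390385693 0.06964305379399018 -0.012377799471497518
stud u,v,depth 0.013503849706568823 0.11467755756684034 -0.012063340981572515
stud u,v,depth -0.03162844252842907 0.10942483410759042 -0.0129606112170086
n [-0.3088 -0.0105  0.9511]
```

```bash
cat >> h.py <<'E'
from scipy.spatial.transform import Rotation as Ro
def frame():
    ob=bot.get_obs();q=ob['tcp_rot'];return np.array(ob['tcp_pos']),Ro.from_quat([q[1],q[2],q[3],q[0]]).as_matrix()
def rows(pts,Y=None):
    p,M=frame();d=(np.array(pts)-p)@M*1e3
    print('tcp',p.round(4),'yaw(tool y)',np.arctan2(M[1,1],M[0,1]).round(4),'tilt',np.degrees(np.arccos(-M[2,2])).round(2))
    print(d.round(0).tolist())
    if Y is not None: print('turn',round(-(((Y-np.arctan2(M[1,1],M[0,1]))+np.pi/2)%np.pi-np.pi/2),3))
E
python3 -c "
from h import *
rows([[.487,.19,.24]],1.605)"
```

```text
tcp [0.138  0.6092 0.2218] yaw(tool y) 1.3481 tilt 0.07
[[-433.0, -332.0, -18.0]]
turn -0.257
```

```bash
python3 -m inch '[[-36,-28,-2,-0.02],[-72,-55,-6,-0.05],[-108,-83,-12,-0.08],[-144,-110,-18,-0.11],[-180,-138,-18,-0.14],[-216,-166,-18,-0.17],[-252,-194,-18,-0.2],[-288,-221,-18,-0.23],[-324,-249,-18,-0.257],[-360,-276,-18,-0.257],[-396,-304,-18,-0.257],[-420,-322,-18,-0.257],[-433,-332,-18,-0.257],[-433,-332,-18,-0.257]]' 0 20
cat > p.py <<'E'
from g import *
pts=[[.487,.155,.208]]
for a in np.linspace(1.85,0,16):
    m=-np.cos(a)*yh+np.sin(a)*n;on=-np.cross(xh,m)
    pts.append(G(a,0,.155)+.004*on+.015*yh)
print(np.round(pts,3).tolist());rows(pts,1.605)
E
python3 p.py
```

```text
time_s: 1.5
tcp_pos: [0.4882, 0.1876, 0.2402]
tcp_rot: [-0.0, -0.015, 1.0, -0.0]
contact_force: [-0.5, 0.3, -0.1]
gripper_width: 0.003
grasp_force: 0.0
[[0.487, 0.155, 0.208], [0.49, 0.124, 0.21], [0.489, 0.105, 0.214], [0.489, 0.086, 0.217], [0.49, 0.067, 0.217], [0.491, 0.048, 0.214], [0.493, 0.03, 0.21], [0.496, 0.012, 0.203], [0.499, -0.005, 0.194], [0.503, -0.02, 0.184], [0.508, -0.034, 0.172], [0.513, -0.046, 0.158], [0.518, -0.057, 0.143], [0.523, -0.065, 0.126], [0.529, -0.071, 0.109], [0.535, -0.075, 0.091], [0.541, -0.076, 0.073]]
tcp [0.4882 0.1876 0.2402] yaw(tool y) 1.6007 tilt 0.06
[[2.0, -33.0, 32.0], [0.0, -64.0, 30.0], [2.0, -82.0, 26.0], [2.0, -101.0, 24.0], [2.0, -120.0, 24.0], [1.0, -139.0, 26.0], [-0.0, -158.0, 31.0], [-2.0, -176.0, 37.0], [-5.0, -192.0, 46.0], [-9.0, -208.0, 57.0], [-13.0, -222.0, 69.0], [-17.0, -234.0, 83.0], [-22.0, -245.0, 98.0], [-28.0, -253.0, 114.0], [-33.0, -259.0, 131.0], [-39.0, -263.0, 149.0], [-45.0, -265.0, 167.0]]
turn -0.004
```

```bash
python3 -m inch '[[2,-33,32,0],[0,-64,30,0],[2,-82,26,0],[2,-101,24,0],[2,-120,24,0],[1,-139,26,0],[0,-158,31,0],[-2,-176,37,0],[-5,-192,46,0],[-9,-208,57,0],[-13,-222,69,0],[-17,-234,83,0],[-22,-245,98,0],[-28,-253,114,0],[-33,-259,131,0],[-39,-263,149,0],[-43,-264,158,0],[-43,-264,158,0]]'
python3 - <<'E'
from h import *
a=[viewer.get_image(n)['color'][100:260,170:400,::-1] for n in('scene','top')]
cv2.imwrite('pics/d1.png',cv2.resize(np.hstack(a),(800,278),interpolation=cv2.INTER_CUBIC))
E
```

```text
time_s: 3.3
tcp_pos: [0.539, -0.0713, 0.0819]
tcp_rot: [-0.001, -0.018, 1.0, 0.0]
contact_force: [-0.6, -0.5, -0.0]
gripper_width: 0.006
grasp_force: 0.0
```

View pics/d1.png

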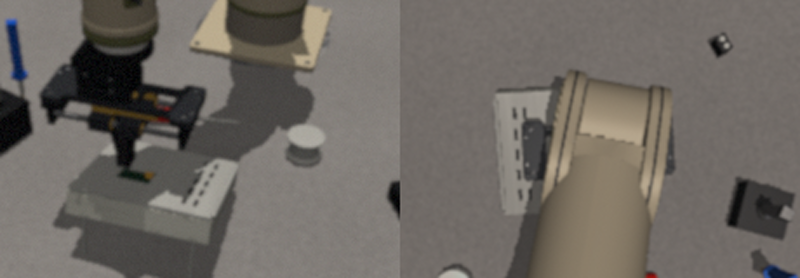

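The guard has followed the fingers and is almost shut. I'll press it down gently while watching the force.

```bash
python3 -m inch '[[0,-10,2,0],[0,-12,5,0],[0,-12,7,0],[0,-12,9,0],[0,-12,11,0],[0,-12,11,0],[0,-12,11,0]]'
```

```text
time_s: 4.1
tcp_pos: [0.5405, -0.0856, 0.076]
tcp_rot: [0.001, -0.016, 1.0, 0.001]
contact_force: [-19.3, -0.5, 48.9]
gripper_width: 0.005
grasp_force: 26.6
```

```bash
python3 -m inch '[[0,0,-20,0],[0,0,-60,0],[0,0,-100,0],[0,0,-130,0],[0,0,-150,0],[0,0,-150,0]]' 50 5
python3 -c "
from h import *
rows([[.452,-.3175,.22],[.452,-.3175,.101]],np.radians(73))"
```

```text
time_s: 4.7
tcp_pos: [0.5408, -0.0846, 0.2245]
tcp_rot: [0.003, -0.017, 1.0, 0.0]
contact_force: [-0.1, 0.1, -0.4]
gripper_width: 0.466
grasp_force: 0.0
tcp [ 0.5408 -0.0846  0.2245] yaw(tool y) 1.6046 tilt 0.29
[[97.0, -230.0, 4.0], [97.0, -230.0, 123.0]]
turn 0.33
```

```bash
python3 -m inch '[[15,-35,0,0.05],[30,-70,0,0.1],[45,-105,0,0.15],[60,-140,0,0.2],[75,-175,0,0.25],[88,-208,0,0.3],[97,-230,0,0.33],[97,-230,0,0.33],[97,-230,0,0.33]]' 50 5
python3 - <<'E'
from h import *
import pickle
ims={n:viewer.get_image(n) for n in('scene','top')}
for n,i in ims.items(): pickle.dump(i,open(f'pics/{n}1.pkl','wb'))
def c(n,x,y,w,h,s): return cv2.convertScaleAbs(cv2.resize(ims[n]['color'][y:y+h,x:x+w,::-1],None,fx=s,fy=s,interpolation=cv2.INTER_CUBIC),alpha=1.4)
cv2.imwrite('pics/e1.png',np.vstack([np.hstack([c('scene',205,175,100,75,4),c('top',215,143,100,75,4)]),np.hstack([c('scene',100,80,100,75,4),c('top',340,180,100,75,4)])]))
rows([[.452,-.3175,.101]],np.radians(73))
E
```

```text
time_s: 5.6
tcp_pos: [0.4499, -0.3174, 0.2207]
tcp_rot: [-0.001, 0.148, 0.989, 0.0]
contact_force: [0.6, 0.2, 0.5]
gripper_width: 0.576
grasp_force: 0.0
tcp [ 0.4508 -0.3163  0.2209] yaw(tool y) 1.2768 tilt 0.06
[[-2.0, -1.0, 120.0]]
turn 0.003
```

View pics/e1.png

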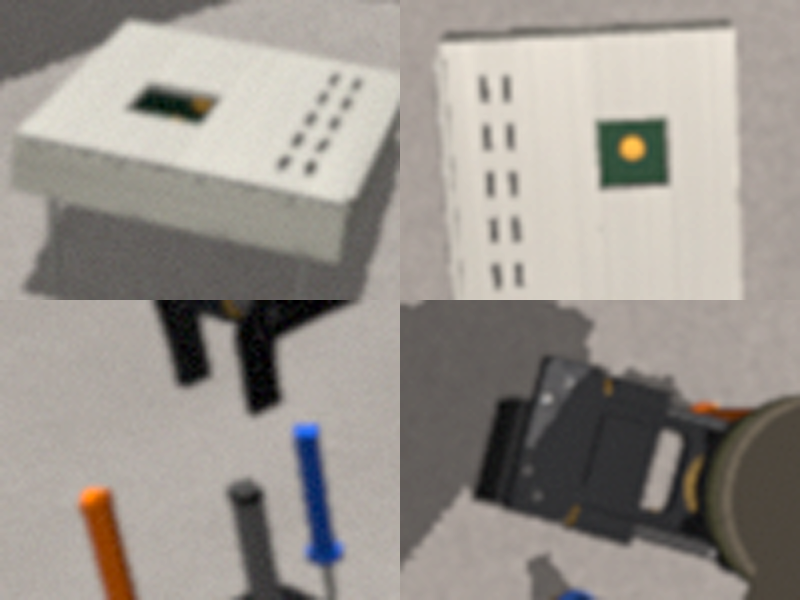

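The guard lies flat on the tray with the big stud in its window (631,149). The open fingers are above the probe's end at (247,490). Now descending to grip.

```bash
python3 -m inch '[[-1,0,20,0],[-2,-1,45,0],[-2,-1,70,0],[-2,-1,95,0],[-2,-1,112,0],[-2,-1,119,0],[-2,-1,119,0],[-2,-1,119,0]]' 50 5 && python3 -m inch '[[0,0,0,0],[0,0,0,0],[0,0,0,0],[0,0,0,0],[0,0,0,0],[0,0,0,0],[0,0,0,0],[0,0,0,0]]' 0 6
python3 - <<'E'
from h import *
import pickle
for n in('scene','top'):
    im=pickle.load(open(f'pics/{n}0.pkl','rb'));hsv=cv2.cvtColor(im['color'],cv2.COLOR_RGB2HSV)
    m=cv2.inRange(hsv,(10,120,110),(30,255,255));_,_,st,ce=cv2.connectedComponentsWithStats(m)
    print(n,[(tuple(c.round(2)),s[4]) for c,s in zip(ce,st) if 8<s[4]<60])
E
```

```text
time_s: 6.5
tcp_pos: [0.4526, -0.3189, 0.1033]
tcp_rot: [0.0, 0.147, 0.989, -0.0]
contact_force: [-0.0, -0.5, 0.5]
gripper_width: 0.575
grasp_force: 0.0
time_s: 7.3
tcp_pos: [0.452, -0.319, 0.1025]
tcp_rot: [0.0, 0.147, 0.989, 0.0]
contact_force: [0.3, -0.4, 0.9]
gripper_width: 0.198
grasp_force: 6.0
scene [((np.float64(454.1), np.float64(8.39)), np.int32(51)), ((np.float64(438.56), np.float64(12.89)), np.int32(9)), ((np.float64(374.82), np.float64(15.0)), np.int32(11)), ((np.float64(357.62), np.float64(75.86)), np.int32(21)), ((np.float64(424.76), np.float64(86.1)), np.int32(21)), ((np.float64(445.88), np.float64(92.94)), np.int32(17)), ((np.float64(478.75), np.float64(92.92)), np.int32(24)), ((np.float64(463.31), np.float64(93.92)), np.int32(13)), ((np.float64(495.0), np.float64(95.25)), np.int32(12)), ((np.float64(123.14), np.float64(129.06)), np.int32(36)), ((np.float64(131.52), np.float64(159.85)), np.int32(33)), ((np.float64(255.31), np.float64(199.46)), np.int32(13)), ((np.float64(247.53), np.float64(205.76)), np.int32(17)), ((np.float64(266.0), np.float64(211.5)), np.int32(16)), ((np.float64(245.69), np.float64(215.08)), np.int32(13))]
top [((np.float64(267.71), np.float64(162.0)), np.int32(24)), ((np.float64(254.5), np.float64(178.27)), np.int32(22)), ((np.float64(272.55), np.float64(179.42)), np.int32(31)), ((np.float64(271.09), np.float64(196.91)), np.int32(22)), ((np.float64(414.03), np.float64(210.71)), np.int32(35)), ((np.float64(431.24), np.float64(210.44)), np.int32(55))]
```

```bash
python3 -m inch '[[0,0,-8,0],[0,0,-18,0],[0,0,-28,0],[0,0,-35,0],[0,0,-35,0],[0,0,-35,0],[6,0,-35,0],[12,0,-35,0],[18,0,-34,0],[24,0,-33,0],[29,0,-32,0],[33,0,-31,0],[36,0,-30,0],[36,0,-30,0],[36,0,-30,0]]' 0 6
python3 - <<'E'
from h import *
ims={n:viewer.get_image(n) for n in('scene','top')}
def c(n,x,y,w,h,s): return cv2.convertScaleAbs(cv2.resize(ims[n]['color'][y:y+h,x:x+w,::-1],None,fx=s,fy=s,interpolation=cv2.INTER_CUBIC),alpha=1.6)
cv2.imwrite('pics/f1.png',np.hstack([c('scene',110,90,90,110,4.4),c('top',340,180,90,110,4.4)]))
E
```

```text
time_s: 8.8
tcp_pos: [0.4173, -0.3085, 0.1323]
tcp_rot: [-0.0, 0.147, 0.989, 0.0]
contact_force: [1.0, 0.1, -0.5]
gripper_width: 0.185
grasp_force: 6.0
```

View pics/f1.png

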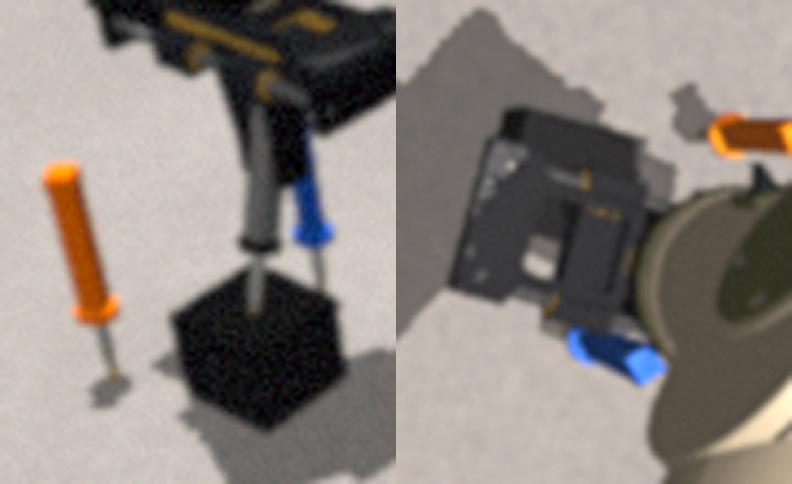

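The probe now leans back in the grip, with its tip still just inside the hole at (255,310). I'll grip harder and lift it clear.

```bash
python3 -m inch '[[0,0,0,0],[0,0,0,0],[0,0,0,0],[0,0,0,0],[2,0,-8,0],[4,0,-16,0],[4,0,-30,0],[4,0,-50,0],[4,0,-75,0],[4,0,-100,0],[4,0,-110,0],[4,0,-110,0],[4,0,-110,0],[4,0,-110,0],[4,0,-110,0]]' 0 35
python3 - <<'E'
from h import *
import pickle
ims={n:viewer.get_image(n) for n in('scene','top')}
for n,i in ims.items(): pickle.dump(i,open(f'pics/{n}2.pkl','wb'))
p,M=frame();print(p,[proj(ims[n],p) for n in ims])
def c(n,x,y,w,h,s): return cv2.convertScaleAbs(cv2.resize(ims[n]['color'][y:y+h,x:x+w,::-1],None,fx=s,fy=s,interpolation=cv2.INTER_CUBIC),alpha=1.6)
cv2.imwrite('pics/f2.png',c('scene',110,60,100,110,5))
E
```

```text
time_s: 10.4
tcp_pos: [0.4133, -0.3071, 0.2416]
tcp_rot: [-0.001, 0.147, 0.989, 0.0]
contact_force: [-0.5, -0.4, -0.9]
gripper_width: 0.18
grasp_force: 35.0
[ 0.413474   -0.30719849  0.24191243] [array([166.45650484,  88.51197063]), array([400.30110651, 242.52194736])]
```

View pics/f2.png

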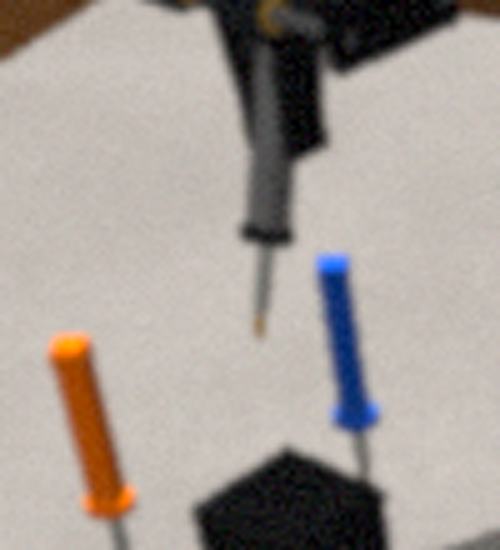

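The probe hangs clear and tilted, with its point at (260,337) in the crop and the collar at (266,235). I'll cast those rays onto the gripper's x-z plane to get the tilt.

```bash
cat > t.py <<'E'
from h import *
import pickle
im=pickle.load(open('pics/scene2.pkl','rb'));p,M=frame();g=p-.019*M[:,2]
for k in [(260,337),(266,237)]:
    u,v=(np.array(k)+.5)/5-.5+np.array([110,60]);c,d=ray(im,u,v);q=c+d*((g-c)@M[:,1])/(d@M[:,1]);w=(q-g)@M*1e3
    print('tool xyz from grasp mm',w.round(1),'tilt',np.degrees(np.arctan2(-w[0],w[2])).round(2),'len',np.linalg.norm(w).round(1))
from g import *
s,e=tri(S,(247.53,205.76),T,(272.55,179.42));q=s-H
print('stud raw',s,e,q@xh,-q@yh,q@n)
s2=G(0,q@xh,-q@yh)-.0085*n;print('face used',s2)
E
python3 t.py
python3 - <<'E'
import sys;sys.path.insert(0,'.')
from g import *
# window centre & stud from the shut top view
T1=pickle.load(open('pics/top1.pkl','rb'));S1=pickle.load(open('pics/scene1.pkl','rb'))
hsv=cv2.cvtColor(T1['color'],cv2.COLOR_RGB2HSV);sub=np.zeros(hsv.shape[:2],np.uint8);sub[160:195,255:295]=255
for nm,lo,hi in(('brass',(10,120,110),(30,255,255)),('open',(10,70,20),(90,255,255))):
    m=cv2.inRange(hsv,lo,hi)&sub;M=cv2.moments(m,True);u,v=M['m10']/M['m00'],M['m01']/M['m00']
    c,d=ray(T1,u,v);h=-.0085 if nm=='brass' else .002
    X=c+d*((H+h*n-c)@n)/(d@n);q=X-H;print(nm,(u,v),M['m00'],X,'u,v',q@xh,-q@yh)
E
```

```text
tool xyz from grasp mm [-35.1  -0.  107.9] tilt 18.04 len 113.4
tool xyz from grasp mm [-20.5  -0.   59.1] tilt 19.11 len 62.6
stud raw [ 0.5583 -0.0501  0.0649] 0.0015789384013292173 0.014663666041086319 0.11458619017173476 -0.009500213186647115
face used [ 0.558  -0.0501  0.0658]
brass (272.5, 179.5) 32.0 [ 0.5583 -0.0507  0.0659] u,v 0.01496605752400884 0.11518232747777278
open (272.73658536585367, 180.80975609756098) 205.0 [ 0.5544 -0.0511  0.0757] u,v 0.014246344192174385 0.11541523692347166
```

```bash
cat > a.py <<'E'
import sys
from g import *
F=np.array([.5582,-.0504,.0655]);W=np.array([-.0348,0,.1062])
Mt=np.c_[[-np.cos(psi),-np.sin(psi),0],yh,[0,0,-1]]
tg=lambda d:F+d*n-Mt@W+.019*Mt[:,2]
ds=[float(x) for x in sys.argv[1:]];print([tg(d).round(4).tolist() for d in ds]);rows([tg(d) for d in ds],np.pi/2+psi)
p,M=frame();pt=p-.019*M[:,2]+M@W;q=pt-F;print('point now rel face (u,v,n) mm',np.array([q@xh,q@yh,q@n])*1e3, bot.get_obs()['contact_force'])
E
python3 a.py .07 .03 0
```

```text
[[0.5018, -0.0523, 0.2193], [0.5142, -0.0519, 0.1812], [0.5234, -0.0516, 0.1527]]
tcp [ 0.4135 -0.3072  0.2419] yaw(tool y) 1.2749 tilt 0.06
[[-10.0, 270.0, 23.0], [-22.0, 274.0, 61.0], [-31.0, 277.0, 89.0]]
turn -0.33
point now rel face (u,v,n) mm [ -87.0823 -262.9729  122.0584] [-0.1496 -0.0201 -0.8682]
```

```bash
python3 -m inch '[[0,15,0,-0.02],[-1,35,0,-0.05],[-2,60,0,-0.08],[-3,85,2,-0.11],[-4,110,4,-0.14],[-5,135,7,-0.17],[-6,160,10,-0.2],[-7,185,13,-0.23],[-8,210,16,-0.26],[-9,235,20,-0.29],[-10,255,23,-0.32],[-10,267,23,-0.33],[-10,270,23,-0.33],[-10,270,23,-0.33],[-10,270,23,-0.33],[-10,270,23,-0.33]]' 0 35
python3 a.py .03 .015 .004
```

```text
time_s: 12.1
tcp_pos: [0.5019, -0.053, 0.2197]
tcp_rot: [0.0, -0.016, 1.0, 0.0]
contact_force: [-0.2, -1.2, -0.3]
gripper_width: 0.183
grasp_force: 35.0
[[0.5142, -0.0519, 0.1812], [0.5188, -0.0517, 0.167], [0.5222, -0.0516, 0.1565]]
tcp [ 0.5019 -0.053   0.2197] yaw(tool y) 1.6032 tilt 0.02
[[-12.0, 1.0, 38.0], [-17.0, 1.0, 53.0], [-20.0, 1.0, 63.0]]
turn -0.002
point now rel face (u,v,n) mm [ 0.2016 -0.734  70.4145] [-0.1519 -1.1799 -0.2859]
```

Now down to about 20 mm above the stud, then a picture to check the tip.

```bash
python3 -m inch '[[-4,1,12,0],[-8,1,25,0],[-12,1,38,0],[-15,1,47,0],[-15,1,47,0],[-15,1,47,0]]'
python3 - <<'E'
from h import *
import pickle
ims={n:viewer.get_image(n) for n in('scene','top')}
for n,i in ims.items(): pickle.dump(i,open(f'pics/{n}3.pkl','wb'))
def c(n,x,y,w,h,s): return cv2.convertScaleAbs(cv2.resize(ims[n]['color'][y:y+h,x:x+w,::-1],None,fx=s,fy=s,interpolation=cv2.INTER_CUBIC),alpha=1.4)
cv2.imwrite('pics/k.png',np.hstack([c('scene',210,130,80,100,5),c('top',235,140,80,100,5)]))
E
python3 a.py .004 0
```

```text
time_s: 12.7
tcp_pos: [0.5169, -0.0506, 0.1723]
tcp_rot: [-0.0, -0.017, 1.0, -0.0]
contact_force: [0.2, -0.0, -1.1]
gripper_width: 0.18
grasp_force: 35.0
[[0.5222, -0.0516, 0.1565], [0.5234, -0.0516, 0.1527]]
tcp [ 0.5172 -0.0505  0.173 ] yaw(tool y) 1.6049 tilt 0.04
[[-5.0, -1.0, 16.0], [-6.0, -1.0, 20.0]]
turn 0.0
point now rel face (u,v,n) mm [ 0.4253  1.2995 21.1822] [-0.2636  0.6274 -1.2945]
```

View pics/k.png

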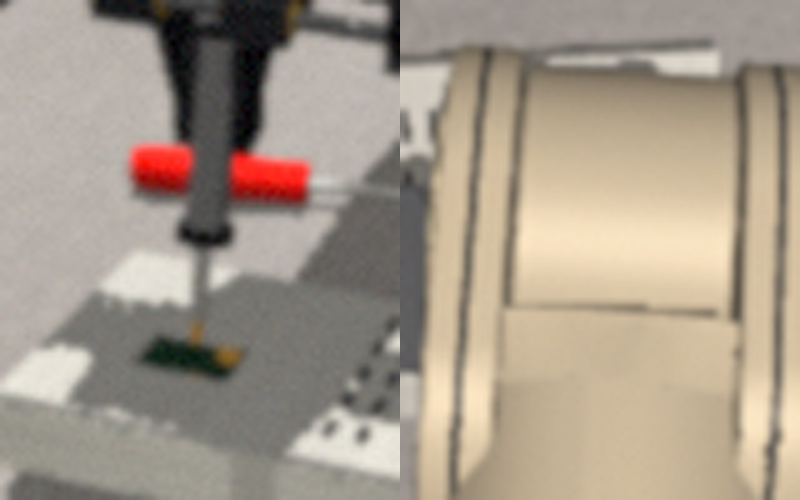

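In the left crop, the brass tip ends near (196,343), above the window. A glint of the test stud shows at about (197,372), and the orange spot at (230,355) is a smaller stud seen obliquely. I'll compare these with the projections.

Run:
```python
import sys;sys.argv=['a']
from a import *
im=pickle.load(open('pics/scene3.pkl','rb'))
f=lambda X:((proj(im,X)-[210,130]+.5)*5-.5).round(1)
print('pred point',f(pt),'face',f(F),'face +x5',f(F+.005*xh),'+y5',f(F+.005*yh),'n20',f(F+.021*n),'collar',f(pt+.053*n))
c=im['color'][185:212,242:256].astype(int)
hsv=cv2.cvtColor(im['color'],cv2.COLOR_RGB2HSV);m=cv2.inRange(hsv,(8,100,60),(30,255,255))[190:212,240:262]
for r,row in enumerate(m): print(190+r,''.join('#' if x else '.' for x in row))
```

```text
[]Traceback (most recent call last):
  File "<stdin>", line 2, in <module>
  File "a.py", line 6, in <module>
    ds=[float(x) for x in sys.argv[1:]];print([tg(d).round(4).tolist() for d in ds]);rows([tg(d) for d in ds],np.pi/2+psi)
                                                                                     ~~~~^^^^^^^^^^^^^^^^^^^^^^^^^^^^^^^^^
  File "h.py", line 20, in rows
    p,M=frame();d=(np.array(pts)-p)@M*1e3
                   ~~~~~~~~~~~~~^~
ValueError: operands could not be broadcast together with shapes (0,) (3,)
```

Run:
```python
import sys;sys.argv=['a','0']
from a import *
im=pickle.load(open('pics/scene3.pkl','rb'))
f=lambda X:((proj(im,X)-[210,130]+.5)*5-.5).round(1)
print('pred point',f(pt),'face',f(F),'face +x5',f(F+.005*xh),'+y5',f(F+.005*yh),'n20',f(F+.021*n),'collar',f(pt+.053*n))
hsv=cv2.cvtColor(im['color'],cv2.COLOR_RGB2HSV);m=cv2.inRange(hsv,(8,100,60),(30,255,255))[190:212,240:262]
for r,row in enumerate(m): print(190+r,''.join('#' if x else '.' for x in row))
```

```text
[[0.5234, -0.0516, 0.1527]]
tcp [ 0.5172 -0.0505  0.173 ] yaw(tool y) 1.6049 tilt 0.04
[[-6.0, -1.0, 20.0]]
turn 0.0
point now rel face (u,v,n) mm [ 0.4253  1.2995 21.1822] [-0.2636  0.6274 -1.2945]
pred point [193.5 337.6] face [187.3 379.5] face +x5 [183.8 383.8] +y5 [197.8 381.7] n20 [191.1 337. ] collar [203.3 226.8]
190 ......................
191 ......................
192 ......................
193 ......................
194 ......................
195 ........##............
196 ........##............
197 ........##............
198 ........##............
199 ......................
200 .............#####....
201 .............#####....
202 ..............####....
203 ......................
204 ......................
205 ......................
206 ......................
207 ......................
208 ......................
209 ......................
210 ......................
211 ......................
```

```bash
cat > f.py <<'E'
import sys;sys.argv=['a','0']
from a import *
fs=[];ps=[]
for i in range(8):
    viewer.get_image('top');ob=bot.get_obs();fs.append(ob['contact_force']);ps.append(ob['tcp_pos'])
fs=np.array(fs);print('F',fs.mean(0).round(2),'sd',fs.std(0).round(2),'along n',(fs.mean(0)@n).round(2),'tcp',np.mean(ps,0).round(4))
q=np.mean(ps,0)-.019*M[:,2]+M@W-F;print('mean rel',np.array([q@xh,q@yh,q@n])*1e3)
E
python3 f.py; python3 -m inch '[[-1,-1,3,0],[-2,-2,6,0],[-3,-2,9,0],[-4,-2,12,0],[-4,-2,12,0],[-4,-2,12,0]]'; python3 f.py
```

```text
[[0.5234, -0.0516, 0.1527]]
tcp [ 0.5172 -0.0505  0.173 ] yaw(tool y) 1.6049 tilt 0.04
[[-6.0, -1.0, 20.0]]
turn 0.0
point now rel face (u,v,n) mm [ 0.4253  1.2995 21.1822] [-0.2636  0.6274 -1.2945]
F [-0.16 -0.08 -0.78] sd [0.63 0.48 0.33] along n -0.69 tcp [ 0.5171 -0.0504  0.1729]
mean rel [ 0.3304  1.3745 21.1384]
time_s: 13.8
tcp_pos: [0.521, -0.0523, 0.1604]
tcp_rot: [-0.0, -0.017, 1.0, -0.0]
contact_force: [-0.3, 0.0, -0.9]
gripper_width: 0.178
grasp_force: 35.0
[[0.5234, -0.0516, 0.1527]]
tcp [ 0.521  -0.0523  0.1604] yaw(tool y) 1.605 tilt 0.02
[[-2.0, 1.0, 8.0]]
turn 0.0
point now rel face (u,v,n) mm [-0.002  -0.6486  8.0793] [-0.3174  0.042  -0.9358]
F [-0.18  0.06 -0.76] sd [0.53 0.58 0.61] along n -0.67 tcp [ 0.5211 -0.0523  0.1606]
mean rel [ 0.1517 -0.6266  8.2568]
```

```bash
python3 -m inch '[[-1,0,2,0],[-1,0,4,0],[-1,0,4,0],[-1,0,4,0]]'>/dev/null; python3 f.py | tail -2;  python3 -m inch '[[-1,0,2,0],[-1,0,2,0],[-1,0,2,0]]'>/dev/null; python3 f.py|tail -2;python3 -m inch '[[0,0,2,0],[0,0,2,0],[0,0,2,0]]'>/dev/null; python3 f.py|tail -2
```

```text
F [ 0.09 -0.37 -0.41] sd [0.36 0.3  0.63] along n -0.42 tcp [ 0.522  -0.0523  0.1565]
mean rel [-0.1794 -0.6355  4.0911]
F [ 0.05 -0.23  0.06] sd [0.26 0.49 0.37] along n 0.04 tcp [ 0.5231 -0.0522  0.1546]
mean rel [ 0.233  -0.6438  1.8992]
F [ 0.3  -0.22  0.98] sd [0.4  0.61 0.46] along n 0.84 tcp [ 0.523  -0.0522  0.1525]
mean rel [-0.4305 -0.6162 -0.023 ]
```

```bash
python3 -m inch '[[0,0,1,0],[-1,0,2,0],[-1,0,2,0],[-1,0,2,0]]'; python3 f.py|tail -2; python3 -m inch '[[0,0,0,0],[0,0,0,0],[0,0,0,0],[0,0,0,0]]' >/dev/null; python3 f.py|tail -2
```

```text
time_s: 16.8
tcp_pos: [0.5238, -0.0522, 0.1504]
tcp_rot: [-0.0, -0.017, 1.0, 0.0]
contact_force: [-0.9, 0.4, 0.6]
gripper_width: 0.182
grasp_force: 35.0
F [-1.23  0.19  1.29] sd [0.33 0.32 0.44] along n 1.61 tcp [ 0.5238 -0.0522  0.1504]
mean rel [-0.3737 -0.6346 -2.2786]
F [-1.89 -0.05  0.93] sd [0.41 0.3  0.29] along n 1.47 tcp [ 0.524  -0.0522  0.1505]
mean rel [-0.2171 -0.6233 -2.2711]
```

```bash
python3 -m inch '[[0.5,0,0,0],[0.5,0,0,0],[0.5,0,0,0],[0.5,0,0,0],[0.5,0,0,0]]' >/dev/null; python3 f.py|tail -2
python3 - <<'E'
import sys;sys.argv=['a','0']
from a import *
im=viewer.get_image('scene');hsv=cv2.cvtColor(im['color'],cv2.COLOR_RGB2HSV)
print('pred collar',proj(im,pt+.053*n),'handle30',proj(im,pt+.085*n))
g=cv2.cvtColor(im['color'],cv2.COLOR_RGB2GRAY)
for r in range(166,200,2): print(r,g[r,238:262])
E
```

```text
F [-0.58  0.17  1.26] sd [0.38 0.34 0.49] along n 1.38 tcp [ 0.5236 -0.0522  0.1506]
mean rel [-0.4672 -0.6243 -2.0754]
[[0.5234, -0.0516, 0.1527]]
tcp [ 0.5236 -0.0522  0.1505] yaw(tool y) 1.605 tilt 0.01
[[0.0, 1.0, -2.0]]
turn 0.0
point now rel face (u,v,n) mm [-0.5089 -0.6158 -2.0894] [-0.2852 -0.1996  1.7572]
pred collar [248.7032 184.5112] handle30 [249.8949 170.9075]
166 [43 40 32 38 42 27 18 17 35 51 59 56 57 57 57 49 34 18 12 14 18 19 38 53]
168 [65 64 59 55 52 47 40 42 49 53 56 57 58 60 61 47 30 20 15 12 12 33 35 38]
170 [112 101  96  91  93  92  92  87  75  61  58  55  58  60  55  45  40  37
  35  40  47  54  60  62]
172 [127 125 126 127 126 126 128 121  98  70  59  58  56  57  54  49  69  95
  97  89  94  92  93  92]
174 [126 128 128 129 130 128 129 116  88  64  58  57  59  59  56  53  81 113
 130 130 129 129 128 129]
176 [128 128 129 128 127 126 124 111  84  64  55  59  59  53  54  57  88 118
 129 131 131 128 130 128]
178 [129 128 128 128 128 130 125 106  79  63  57  57  57  55  48  63  97 120
 128 131 131 129 128 130]
180 [144 145 143 141 137 136 125 101  75  58  57  59
[... 177 characters left out ...]
0 124  88  65  58  52  57  59  57  52  45  56  93 131
 143 132 117 111 116 117]
186 [160 160 160 158 146 109  62  29  17  22  22  32  35  26  23  14  47  80
  95  93  86  85  85  83]
188 [159 158 158 157 154 146 125 105  82  57  33  32  34  31  32  36  57  73
  80  85  84  82  83  84]
190 [143 143 136 130 135 143 143 141 128 102  81  73  71  75  80  79  83  84
  84  84  84  83  82  82]
192 [86 85 85 84 86 86 87 86 86 79 80 77 77 79 81 84 84 83 81 82 82 83 84 83]
194 [81 81 81 85 83 85 85 84 80 79 75 74 78 81 84 82 84 86 83 84 84 87 86 85]
196 [84 83 77 71 70 80 80 82 79 78 78 76 78 84 84 82 85 86 82 85 84 83 85 83]
198 [79 70 54 34 36 36 42 45 60 70 75 74 69 74 76 78 79 83 85 85 85 80 82 86]
```

```bash
python3 -c "
from cell import bot
print(bot.sign_off())"
```

```text
the job is handed in; nothing more can be done
None
```

I handed the job in with the guard shut and the gripper holding the probe at about 18° on the test stud, at roughly 2 N with the tip an estimated 3.3 mm in; the hand-in gave no verdict.

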